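# Seat a mosaic board in the setting frame

### The arm

A 6-joint arm with a two-finger parallel gripper is mounted at the origin on the work surface. World frame = base frame: x ahead of the robot, y to its left, z up, the work surface at z = 0. Lengths are in m, angles in rad, forces in N, time in s.
With the tool pointing down it reaches from about 0.425 to 0.95 m from the base axis. Payload 3.5 kg.
Tool frame: the origin (TCP) lies between the finger pads; the fingertips stand 22 mm ahead of it and the grasp point (between the pads) lies 3 mm ahead of it (ctrl.nose_length is the z of the fingertips in the tool frame, in m); z points along the fingers, y is the line along which they close (so a half turn about z gives the same grasp; the last joint's range is limited). The gripper opens to 85 mm and grips with 20 to 120 N. Pads are 22 mm wide; open, the fingers measure 114 mm over their backs; the gripper's body (76 mm by 85 mm) begins 54 mm behind the grasp point. The pads swing forward as they close: fully open they stand 13 mm farther back than shut.
Start: joints at [-1.475, 0.286, 1.577, -0, 1.279, -0.15], TCP at [0.164, -0.655, 0.253] pointing down, gripper open.
Joint ranges: [-2.77, 2.77], [-0.9, 2.22], [0.21, 2.48], [-1.53, 4.67], [0.24, 2.81], [-2.84, 2.84]. Speed limits (rad/s): [2.79, 2.79, 3.14, 3.14, 3.14, 3.14].

### API

Orientations are given as a unit quaternion [x, y, z, w].
In Python, from plant import ctrl gives the robot as it stands. The module is installed in compiled form; this text tells all that it offers.
- The arm moves only by the tool send_rows, never from a script. Its argument "rows" is text: rows parted by semicolons, each of 7 numbers parted by spaces: the turn, a rotation vector about the tool's x, y, z in shares of 180 degrees (1.0 is 180 degrees), then the shift along the tool's x, y, z in a scale on which 1.0 is 0.8 m, then the opening, from -1 (shut) to 1 (fully open). A call has 1 to 8 rows; each row is the pose to reach, as a shift and turn from the pose commanded when the call began, along the tool's axes at that moment; what a row does not reach only later rows make up. A row lasts 1/8 s, in which the tool goes at most 62.5 mm and 10.7 degrees, less where a joint would pass 70% of its speed; a pose out of reach is approached as far as the arm can. A call with a gripper value outside its range is refused whole. The fingers move at their own pace and stop on an object; "grip_force" is the grip in N (left out, the last holds). Time passes only in rows, so rows that repeat a pose let the fingers close. It gives the time, the measured TCP pose, the force, the opening and the grip force at its end, in the units of the state.
- ctrl.get_state(): the state, without advancing time (a new reading comes with each control period).
- ctrl.read_camera(name): name is "scene" or "top" or "wrist"; returns a dict with "color" (420x560x3 uint8, red, green, blue), "fx", "fy", "cx", "cy" (pixels), "extrinsics" (4x4, takes a point from world to camera coordinates). Camera axes: x right, y down, z forward; pixel columns grow to the right and rows downward; lengths in m; the calibration is good to about 2 mm. The wrist camera is an equidistant fisheye: a pixel r from the principal point sees the ray r / f radians off the axis. A picture is of the moment at which its call begins. There is no depth.
- ctrl.sign_off(): hands the job in; it is judged then, once.
Trained networks look in a picture, given as the dict that the camera call returned (one of the last four; its "shot" number tells which), for a name from the list of things; names that differ only in an ending like _2 or _b are one class to them, and where a whole thing is asked for, a point or a joint stands for the part that bears it (a point fixed in the world has none). Each returns a list of dicts, best first, with "p" (0 to 1); they miss things now and then, are a little off and sometimes report something else, mostly with a low value. They report only what shows in the picture. A call takes as long as a camera call. They do not tell look-alikes from the thing itself.
- ctrl.look_for(picture, target): "position" ([x, y, z] in m, in the coordinates of the camera as it stood for that picture, good to about 4 mm: the middle of the surface that is visible of it).
The state is a dict: "time": time; "qpos": joint angles; "dq": joint speeds; "joint_efforts": joint torques, N m; "eef_pos": TCP position; "tcp_rot": TCP orientation; "contact_force": force on the tool from outside, world axes, zero at the start; "wrist_torque": the same for the moment, N m; "opening": opening from 0.0 (shut) to 1.0 (fully open); "finger_force": force on a finger pad.
Only numpy, scipy, OpenCV 4.12 (cv2) and the standard library are available. Lean on these libraries where they do the work, as an engineer would, in place of code of your own. Each camera call takes 0.05 s, during which the arm holds its last target. There are 200 camera calls.

### The job

Fit the loose mosaic board into the setting frame on the bench: tilt it, hook its bare edge (the one farther from the wooden grip) fully under the brass lip, then swing the other edge down until the sprung catch snaps over it, and bed the flat, locked board by pressing down on it with the fingers for about a second at about 12 N before letting go. Feel your way gently, never forcing the board against the frame with more than 35 N, and leave the brush pot, the tin and the chisel as they are.

Things in the scene. Friction and masses are not known exactly. Their poses are not given: they have to be found in the camera images.
- board: Loose mosaic board, plywood 150 (x) x 100 (y) x 8 mm thick, 0.2 to 0.35 kg, lying flat face up on the bench. Origin: centre of its underside; z up out of the face. Stones 3 mm high on the face from x = -60 to 0 mm; beside the grip only chips 1 mm thin. Edge x = -75 mm (bare ply margin) goes under the lip, edge x = +75 mm under the catch; seated, its axes match the frame's.
- grip (a point): Top centre of the wooden grip, a block on the board's face 50 (x) x 24 (y) mm, from 8 to 36 mm above the underside, centred at board x = +30, y = 0 mm. Take it across its 24 mm width (fingers closing along board y).
- tongue (a point): Middle of the board's edge that goes under the lip, at half thickness: board x = -75, y = 0, z = 4 mm.
- far_edge (a point): Middle of the board's other end edge, which the catch holds, at half thickness: board x = +75, y = 0, z = 4 mm.
- frame: Fixed wooden setting frame on the bench, plywood base 200 x 130 x 12 mm, turned up to 0.35 rad from square. Origin: underside, near its middle; x points from the brass lip (robot side) to the steel catch (far side), z up. Seated, the board's origin is at frame x = -1 to +1, y = -2.5 to +2.5, z = 12 mm.
- pocket (a point): Pocket floor, middle: frame x = 0, y = 0, z = 12 mm. The pocket runs from the back wall at x = -76 to a far stop at x = +76 mm (19 mm high). Side cheeks with sloped tops, x = -25 to +45 mm, rise about 12 mm above the floor; inner faces at y = +-52.5 mm.
- lip (a point): Lower edge of the brass lip's mouth, middle: frame x = -62, y = 0, z = 23.5 mm. The lip (130 mm wide, 5 mm thick, top at z = 28.5 mm) overhangs the pocket by 14 mm and leaves a slot 11.5 mm high for the 8 mm board: it goes in tilted about 11 to 13 degrees, lip edge low.
- seat (a point): Inner corner of pocket floor and back wall under the lip, middle: frame x = -76, y = 0, z = 12 mm. Home for the board's lip edge. Wall and floor are rigid.
- catch (a joint): Sprung steel catch, 46 mm wide in y, slides along frame x: 0 m = out (at rest, or locked over the board), up to 0.010 m = pushed back. Pushing it back takes about 2 N at first, 3.5 N at 5 mm; so the board's edge needs about 3 to 10 N of downward push near it. It springs back to 0 over the board when the board reaches the floor.
- nose (a point): Lower tip of the catch's nose, moves with it; at rest at frame x = +70, y = 0, z = 21.5 mm, overlapping the seated board by about 4 mm. The nose is upright from z = 21.5 to 26 mm; above that its face slopes back at 62 degrees to about z = 38, x = +77 mm.
- brush_pot: Red plastic pot with brushes, 72 mm across, 170 mm high with the brushes; origin at the centre of its underside. To be left alone.
- tin: Blue and silver tin, 60 mm across, 70 mm high; origin at the centre of its underside. To be left alone.
- chisel: Chisel with wooden handle, 190 mm long, 20 mm high, lying along its x (blade to +x); origin at the ferrule, at bench height. To be left alone.
Not all that is in view belongs to the job. Leave any red look-alike of the board alone.

How it is judged:
By the outcome, as a careful person would: the job done as asked, in the order asked, and still so for the second after the job is handed in, with the robot touching nothing.
It also fails if it takes over 64 s, if anything falls off the work surface, if the arm or the gripper's body presses on something with over 40 N, if the wrist force passes 120 N, or if a joint passes its speed limit or range.

## Working session

There is one attempt and no reset: what is moved stays moved. The work goes in short steps, Python scripts to look and compute and a tool call to move; the robot and the scene stay as the last step left them, time stands still between calls to the robot, and variables do not carry over. Pictures are saved under pics/ and viewed, at most 10 in all, crops included, and the job is handed in when it is done.

Besides the shell and the picture viewer there is one more tool, called as name(argument=value, ...), one argument or row to a line, values as JSON. send_rows: Moves the arm, as the interface text tells. Its arguments: {"type":"object","properties":{"rows":{"type":"string"},"grip_force":{"type":"number"}},"required":["rows"]}

```bash
mkdir -p pics; cat > h.py <<'E'
import numpy as np, cv2
from scipy.spatial.transform import Rotation as R
from plant import ctrl
def shot(n,save=None):
    p=ctrl.read_camera(n)
    if save: cv2.imwrite('pics/'+save,p['color'][:,:,::-1])
    return p
def w(p,c):
    E=np.array(p['extrinsics']); return E[:3,:3].T@(np.array(c)-E[:3,3])
def proj(p,X):
    E=np.array(p['extrinsics']); c=E[:3,:3]@np.array(X)+E[:3,3]
    return np.array([p['fx']*c[0]/c[2]+p['cx'],p['fy']*c[1]/c[2]+p['cy']])
def projc(p,c): return np.array([p['fx']*c[0]/c[2]+p['cx'],p['fy']*c[1]/c[2]+p['cy']])
def ray(p,u,v,fish=False):
    E=np.array(p['extrinsics']); x=(u-p['cx'])/p['fx']; y=(v-p['cy'])/p['fy']
    if fish:
        r=np.hypot(x,y); s=np.sin(r)/r if r>1e-9 else 1; d=np.array([x*s,y*s,np.cos(r)])
    else: d=np.array([x,y,1.]);
    d/=np.linalg.norm(d)
    return -E[:3,:3].T@E[:3,3], E[:3,:3].T@d
def onz(p,u,v,z,fish=False):
    o,d=ray(p,u,v,fish); return o+d*(z-o[2])/d[2]
E
cat > a.py <<'E'
from h import *
np.set_printoptions(precision=4,suppress=True)
s=ctrl.get_state(); print(s['time'],s['eef_pos'],s['tcp_rot'],ctrl.nose_length)
for n in ['scene','top']:
    p=shot(n,n+'1.png')
    for t in ['board','grip','tongue','far_edge','frame','lip','pocket','seat','nose','brush_pot','tin','chisel']:
        for r in ctrl.look_for(p,t)[:3]:
            print(n,t,round(r['p'],2),w(p,r['position']),projc(p,r['position']).round())
E
python3 a.py
```

```text
0.0 [ 0.1642 -0.6541  0.2519] [ 0.9925  0.1226  0.     -0.0012] 0.022
scene board 0.9 [ 0.5417 -0.1935  0.0089] [237. 196.]
scene board 0.59 [ 0.49   -0.3846  0.0109] [183. 153.]
scene grip 0.84 [ 0.4871 -0.3841  0.0112] [183. 153.]
scene grip 0.6 [ 0.5388 -0.1941  0.0112] [238. 194.]
scene grip 0.3 [ 0.7772 -0.0009  0.0698] [263. 301.]
scene tongue 0.83 [ 0.5418 -0.1937  0.0079] [237. 196.]
scene tongue 0.69 [ 0.4885 -0.383   0.0125] [183. 153.]
scene tongue 0.61 [ 0.7787 -0.0011  0.0663] [263. 302.]
scene far_edge 0.72 [ 0.5409 -0.1907  0.0132] [238. 195.]
scene far_edge 0.68 [ 0.4806 -0.3846  0.0084] [185. 151.]
scene frame 0.61 [0.511  0.1862 0.0138] [387. 245.]
scene lip 0.79 [0.5147 0.188  0.0131] [387. 247.]
scene pocket 0.76 [0.5138 0.194  0.0175] [390. 247.]
scene pocket 0.46 [0.5992 0.1812 0.0332] [373. 272.]
scene seat 0.66 [0.5181 0.1847 0.0145] [385. 247.]
scene nose 0.89 [0.5965 0.1818 0.0346] [374. 271.]
scene brush_pot 0.8 [ 0.7761 -0.0019  0.0715] [263. 300.]
scene tin 0.8 [0.3732 0.0126 0.0661] [343. 162.]
scene tin 0.28 [ 0.7744 -0.0027  0.0665] [263. 300.]
scene c
[... 479 characters left out ...]
 frame 0.7 [ 0.5292 -0.1963  0.0079] [329. 226.]
top frame 0.56 [0.5089 0.1893 0.0109] [142. 234.]
top lip 0.94 [0.5119 0.1875 0.0127] [142. 233.]
top pocket 0.64 [0.5099 0.1843 0.0098] [144. 234.]
top pocket 0.41 [0.588  0.1806 0.0328] [145. 195.]
top pocket 0.37 [ 0.7739 -0.0021  0.0709] [236. 102.]
top seat 0.97 [0.5101 0.1842 0.011 ] [144. 234.]
top nose 0.93 [0.5926 0.1789 0.0346] [146. 192.]
top nose 0.7 [0.5085 0.184  0.011 ] [144. 235.]
top nose 0.56 [0.3625 0.0085 0.0685] [227. 309.]
top brush_pot 0.55 [ 0.7744 -0.0036  0.0715] [237. 101.]
top tin 0.84 [0.3636 0.0065 0.0688] [228. 308.]
top tin 0.35 [0.5105 0.1871 0.0115] [143. 234.]
top chisel 0.7 [0.5499 0.002  0.0195] [233. 215.]
```

```bash
python3 - <<'E'
import cv2,numpy as np
a=cv2.imread('pics/top1.png')[165:305,90:490]; b=cv2.imread('pics/scene1.png')[110:260,130:530]
c=np.vstack([cv2.resize(x,None,fx=2,fy=2,interpolation=2) for x in (a,b)]); print(c.shape); cv2.imwrite('pics/c1.png',c)
E
```

```text
(580, 800, 3)
```

View pics/c1.png

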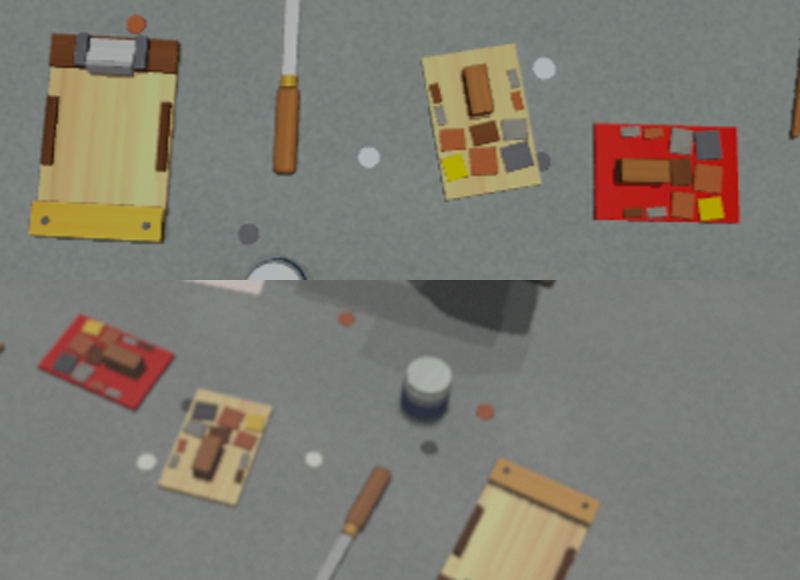

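The natural-ply board is at top image (330,225) and shows a grip nearer its far side. The red look-alike is at (422,251). The ply one fits the description, so the red one stays put. The frame is at (143,234), with its brass lip at rows 267-285 on the robot side and its catch near row 192.

```bash
cat > b.py <<'E'
from h import *
np.set_printoptions(precision=4,suppress=True)
p=shot('top','top2.png'); q=shot('scene')
cr=lambda L:[np.array(c)/2+np.array([90,165]) for c in L]
B=[onz(p,*c,.008)[:2] for c in cr([(422,58),(516,43),(541,184),(447,199)])]  # far-left, far-right, near-right, near-left
c=np.mean(B,0); d=(B[0]+B[1]-B[2]-B[3])/2; print('board',c,np.hypot(*d),np.hypot(*(B[0]-B[1])),np.arctan2(d[1],d[0]))
a=np.arctan2(d[1],d[0]); print('grip from board',c+.03*np.array([np.cos(a),np.sin(a)]))
g=[onz(p,*cr([(477,86)])[0],z) for z in (.03,.036)]; print('grip px',g)
# triangulate grip: scene crop (208,452-280)
def tri(r1,r2):
    o1,d1=r1;o2,d2=r2;A=np.c_[d1,-d2];t=np.linalg.lstsq(A,o2-o1,rcond=None)[0];x,y=o1+t[0]*d1,o2+t[1]*d2;return (x+y)/2,np.linalg.norm(x-y)
print('tri grip',tri(ray(p,*cr([(477,86)])[0]),ray(q,130+208/2,110+170/2)))
L=[onz(p,*c,.0285)[:2] for c in cr([(33,202),(164,207),(162,242),(30,235)])]
print('lip',L,np.mean(L,0)); F=[onz(p,*c,.019)[:2] for c in cr([(52,35),(180,41)])]; print(F)
m=np.mean(F,0)-np.mean(L[2:],0); v=L[0]-L[1]+L[3]-L[2]; print('frame ang',np.arctan2(m[1],m[0]),np.arctan2(v[1],v[0])-np.pi/2,np.hypot(*v)/2)
s=ctrl.get_state(); T=R.from_quat(s['tcp_rot']); print(T.as_matrix()); 
W=shot('wrist'); E=np.array(W['extrinsics']); cw=-E[:3,:3].T@E[:3,3]; print('cam in tool',T.inv().apply(cw-s['eef_pos']),(E[:3,:3]@T.as_matrix()),W['fx'],W['cx'],W['cy'])
E
python3 b.py
```

```text
board [ 0.531  -0.2006] 0.14970135592174452 0.10106121380868975 0.16426729882758367
grip from board [ 0.5606 -0.1957]
grip px [array([ 0.564 , -0.1934,  0.03  ]), array([ 0.5631, -0.1926,  0.036 ])]
tri grip (array([ 0.5617, -0.1906,  0.043 ]), np.float64(0.002235175051612856))
lip [array([0.4436, 0.2521]), array([0.4393, 0.1221]), array([0.4047, 0.1229]), array([0.4111, 0.2533])] [0.4247 0.1876]
[array([0.615 , 0.2447]), array([0.61  , 0.1132])]
frame ang -0.04449569126704437 -0.04134348112807884 0.13029712983232314
[[ 0.9699  0.2433  0.    ]
 [ 0.2433 -0.9699  0.    ]
 [ 0.     -0.     -1.    ]]
cam in tool [ 0.0787  0.0002 -0.1196] [[-0.0009  1.     -0.0001]
 [-0.9527 -0.0009 -0.3041]
 [-0.3041 -0.0002  0.9527]] 325.19226210127806 276.94071041826936 209.43878122470477
```

Careful with the scale: shifts go in shares of 0.8 m and turns go in shares of 180 degrees. That gives: 480 mm / 800 = 0.6, -347.6 mm / 800 = -0.4345, 4.6 degrees / 180 = 0.0256.

send_rows(
  rows="0 0 0.0256 0.6 -0.4345 0.0625 1;0 0 0.0256 0.6 -0.4345 0.0625 1;0 0 0.0256 0.6 -0.4345 0.0625 1;0 0 0.0256 0.6 -0.4345 0.0625 1;0 0 0.0256 0.6 -0.4345 0.0625 1;0 0 0.0256 0.6 -0.4345 0.0625 1;0 0 0.0256 0.6 -0.4345 0.0625 1;0 0 0.0256 0.6 -0.4345 0.0625 1",
)

```text
time: 2.45
eef_pos: [0.4857, -0.2715, 0.2116]
tcp_rot: [0.997, 0.083, 0.0, 0.0]
contact_force: [0.5, -0.5, 0.2]
opening: 0.996
finger_force: 0.0
```

```bash
python3 -c "
from h import *
s=ctrl.get_state();print(s['eef_pos'],R.from_quat(s['tcp_rot']).as_matrix())"
```

```text
[ 0.48573305 -0.27145525  0.21159731] [[ 9.86350667e-01  1.64655837e-01  9.03398955e-04]
 [ 1.64656556e-01 -9.86350646e-01 -7.88709274e-04]
 [ 7.61202558e-04  9.26694479e-04 -9.99999281e-01]]
```

send_rows(
  rows="0 0 0 0.0875 -0.0763 0.015 0.6;0 0 0 0.0875 -0.0763 0.015 0.6;0 0 0 0.0875 -0.0763 0.015 0.6;0 0 0 0.0875 -0.0763 0.015 0.6",
)

```text
time: 2.95
eef_pos: [0.5433, -0.2019, 0.1994]
tcp_rot: [0.997, 0.083, -0.0, 0.0]
contact_force: [0.4, -0.3, 0.5]
opening: 0.8
finger_force: 0.0
```

```bash
cat > c.py <<'E'
from h import *
import sys
np.set_printoptions(precision=4,suppress=True)
p=shot('wrist',sys.argv[1]); s=ctrl.get_state(); print(s['time'],s['eef_pos'],R.from_quat(s['tcp_rot']).as_matrix())
np.save(sys.argv[1]+'.npy',np.array(p['extrinsics'])); print(p['fx'],p['cx'],p['cy'])
for t in sys.argv[2:]:
    for r in ctrl.look_for(p,t)[:2]: print(t,round(r['p'],2),w(p,r['position']))
x=cv2.resize(p['color'][:,:,::-1],None,fx=1.42,fy=1.42,interpolation=2); cv2.imwrite('pics/big_'+sys.argv[1],x)
E
python3 c.py w1.png grip board
```

```text
3.0 [ 0.5432 -0.2023  0.1996] [[ 0.9865  0.1638  0.0001]
 [ 0.1638 -0.9865 -0.0005]
 [ 0.      0.0005 -1.    ]]
325.19226210127806 276.94071041826936 209.43878122470477
grip 0.73 [ 0.5416 -0.1958  0.003 ]
grip 0.65 [ 0.4898 -0.3843  0.009 ]
board 0.8 [ 0.5421 -0.196   0.0096]
board 0.67 [ 0.4939 -0.3793  0.0063]
```

View pics/big_w1.png

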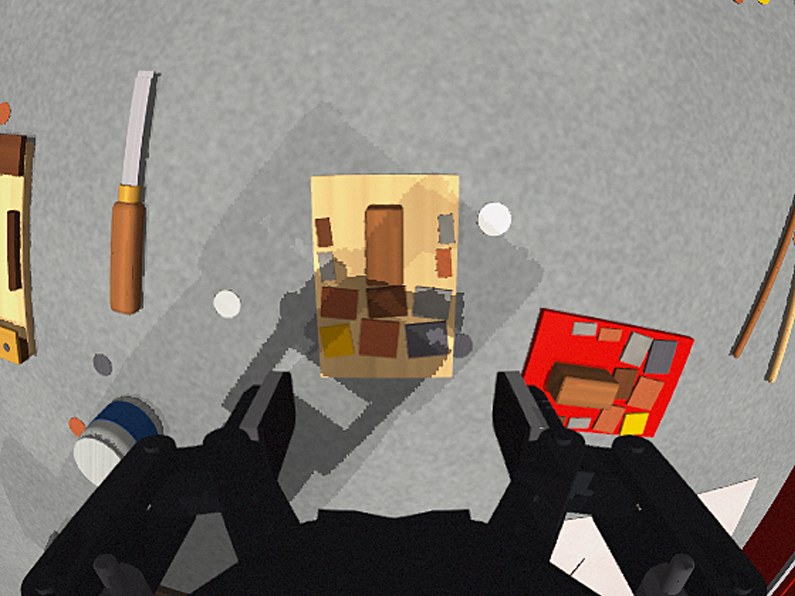

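The wrist view shows the board's corners at enlarged pixels (311,177), (460,174), (452,378) and (320,378), and the grip's far edge at (365..403,206).

```bash
cat > d.py <<'E'
from h import *
np.set_printoptions(precision=4,suppress=True)
P=dict(fx=325.192,fy=325.192,cx=276.94,cy=209.44,extrinsics=np.load('w1.png.npy'))
f=lambda U,V,z:onz(P,(U+.5)/1.42-.5,(V+.5)/1.42-.5,z,True)
B=[f(*c,.008)[:2] for c in [(311,177),(460,174),(452,378),(320,378)]]
c=np.mean(B,0); d=(B[0]+B[1]-B[2]-B[3])/2; a=np.arctan2(d[1],d[0])
print(c,np.hypot(*d),np.hypot(*(B[0]-B[1])),np.hypot(*(B[3]-B[2])),a,c+.03*np.array([np.cos(a),np.sin(a)]))
v=B[0]-B[1]+B[3]-B[2]; print(np.arctan2(v[1],v[0])-np.pi/2)
g=[f(*c,.036)[:2] for c in [(365,206),(403,206)]]; print('grip far corners',g, np.mean(g,0)-.025*np.array([np.cos(a),np.sin(a)]))
E
python3 d.py
```

```text
[ 0.5329 -0.198 ] 0.15048315629740405 0.10016796916270614 0.10066178656438053 0.1624673370739204 [ 0.5625 -0.1932]
0.1740878825037433
grip far corners [array([ 0.5872, -0.177 ]), array([ 0.5909, -0.2   ])] [ 0.5644 -0.1925]
```

Scaled: 165 mm / 800 = 0.2063, 160 mm / 800 = 0.2.

send_rows(
  rows="0 0 0 0.0263 -0.0075 0.0625 0;0 0 0 0.0263 -0.0075 0.125 0;0 0 0 0.0263 -0.0075 0.1813 0;0 0 0 0.0263 -0.0075 0.2 0;0 0 0 0.0263 -0.0075 0.2063 0;0 0 0 0.0263 -0.0075 0.2063 0",
  grip_force=60,
)

```text
time: 3.85
eef_pos: [0.5644, -0.1929, 0.036]
tcp_rot: [0.997, 0.082, 0.001, 0.001]
contact_force: [0.1, -0.1, 0.5]
opening: 0.499
finger_force: 0.0
```

send_rows(
  rows="0 0 0 0 0 0 -0.8;0 0 0 0 0 0 -0.8;0 0 0 0 0 0 -0.8;0 0 0 0 0 0 -0.8",
)

```text
time: 4.35
eef_pos: [0.5648, -0.1927, 0.0366]
tcp_rot: [0.997, 0.083, 0.002, 0.001]
contact_force: [-0.3, -0.4, 5.9]
opening: 0.263
finger_force: 62.6
```

Scaled: -240 mm / 800 = -0.3, -200 mm / 800 = -0.25.

send_rows(
  rows="0 0 0 0 0 -0.01 -0.8;0 0 0 0 0 -0.05 -0.8;0 0 0 0 0 -0.1125 -0.8;0 0 0 0 0 -0.1875 -0.8;0 0 0 0 0 -0.25 -0.8;0 0 0 0 0 -0.3 -0.8;0 0 0 0 0 -0.3 -0.8",
)

```text
time: 5.22
eef_pos: [0.5646, -0.1926, 0.2782]
tcp_rot: [0.997, 0.083, 0.003, 0.002]
contact_force: [-0.0, 0.1, -3.4]
opening: 0.269
finger_force: 61.5
```

```bash
python3 c.py w2.png grip
```

```text
5.275 [ 0.5633 -0.1919  0.2746] [[ 0.9863  0.1648  0.0015]
 [ 0.1648 -0.9863 -0.0007]
 [ 0.0014  0.001  -1.    ]]
325.19226210127806 276.94071041826936 209.43878122470477
grip 0.98 [ 0.5821 -0.1888  0.2449]
grip 0.57 [ 0.4919 -0.3963  0.0109]
```

View pics/big_w2.png

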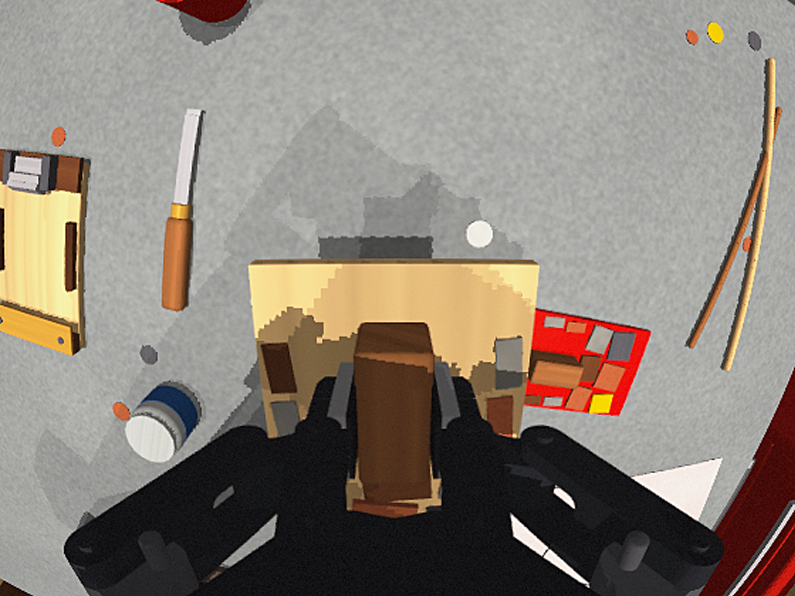

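The board is held level and straight: its far edge runs across enlarged row 264, cols 250..538. Next I carry it toward the frame and look there.

Scaled: -260 mm / 800 = -0.325, -83 mm / 800 = -0.1038, 12 degrees / 180 = 0.0667.

send_rows(
  rows="0 0 0.0667 -0.1038 -0.325 -0.025 -0.8;0 0 0.0667 -0.1038 -0.325 -0.025 -0.8;0 0 0.0667 -0.1038 -0.325 -0.025 -0.8;0 0 0.0667 -0.1038 -0.325 -0.025 -0.8;0 0 0.0667 -0.1038 -0.325 -0.025 -0.8;0 0 0.0667 -0.1038 -0.325 -0.025 -0.8;0 0 0.0667 -0.1038 -0.325 -0.025 -0.8",
)

```text
time: 6.2
eef_pos: [0.4382, 0.0503, 0.2922]
tcp_rot: [1.0, -0.022, -0.002, 0.0]
contact_force: [-0.1, 0.3, -3.0]
opening: 0.27
finger_force: 61.4
```

```bash
python3 c.py w3.png frame lip nose
```

```text
6.25 [0.4385 0.05   0.2927] [[ 0.999  -0.0449 -0.0028]
 [-0.0449 -0.999  -0.0002]
 [-0.0028  0.0003 -1.    ]]
325.19226210127806 276.94071041826936 209.43878122470477
frame 0.8 [0.5212 0.1865 0.0098]
lip 0.57 [0.5236 0.1856 0.0126]
nose 0.94 [0.5911 0.1831 0.032 ]
nose 0.52 [0.4547 0.052  0.2582]
```

View pics/big_w3.png

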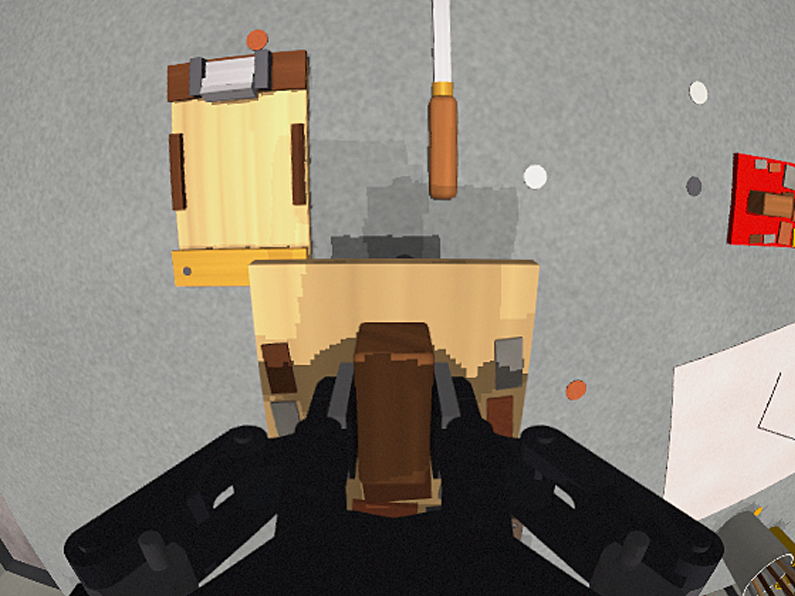

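The frame is fully visible: the lip's inner edge runs (173,249)-(309,247), its outer left corner is (176,286), the catch is at (230,97), and the cheeks are at columns 178 and 298.

```bash
cat > e.py <<'E'
from h import *
np.set_printoptions(precision=4,suppress=True)
def cam(n):
    P=dict(fx=325.192,fy=325.192,cx=276.94,cy=209.44,extrinsics=np.load(n+'.png.npy'))
    return lambda U,V,z:onz(P,(U+.5)/1.42-.5,(V+.5)/1.42-.5,z,True)
if __name__=='__main__':
    f=cam('w3'); 
    a=f(173,249,.0285);b=f(309,247,.0285);c=f(176,286,.0285); v=a-b; th=np.arctan2(v[1],v[0])-np.pi/2
    print('lip edge',a,b,np.linalg.norm(v),th,'outer',c)
    k=[f(184,134,.024),f(185,209,.024),f(291,124,.024),f(293,205,.024)]; print('cheeks',k)
    for A,B in((k[0],k[1]),(k[2],k[3])): d=A-B; print(np.arctan2(d[1],d[0]),np.linalg.norm(d))
    n=[f(204,100,.0215),f(255,95,.0215)]; print('nose',n)
    e=[f(169,102,.031),f(306,87,.031),f(168,65,.031),f(306,51,.031)]; print('stop',e)
    v=e[0]-e[1]; print(np.arctan2(v[1],v[0])-np.pi/2)
    for th in (-.043,):
        x=np.array([np.cos(th),np.sin(th)]); y=np.array([-x[1],x[0]])
        print('o from lip',(a+b)[:2]/2+.062*x,'cheeks mid',np.mean(k,0)[:2]-.01*x,'nose',np.mean(n,0)[:2]-.07*x,'stop',(e[0]+e[1])[:2]/2-.076*x)
    # board in tool
    for nm,pos,quat in (('w3',[.4385,.05,.2927],None),):
        P=dict(fx=325.192,fy=325.192,cx=276.94,cy=209.44,extrinsics=np.load('w3.png.npy'))
        Rm=np.array([[.999,-.0449,-.0028],[-.0449,-.999,-.0002],[-.0028,.0003,-1]])
        for h in (.02,.022,.025,.028):
            A=f(250,265,.2927-h);B=f(538,264,.2927-h); print(h,Rm.T@(A-pos),Rm.T@(B-pos),np.linalg.norm(A-B))
E
python3 e.py
```

```text
lip edge [0.4494 0.2517 0.0285] [0.4423 0.1224 0.0285] 0.12944122072877948 -0.05501316756599639 outer [0.4142 0.2548 0.0285]
cheeks [array([0.5518, 0.2299, 0.024 ]), array([0.4843, 0.236 , 0.024 ]), array([0.5481, 0.131 , 0.024 ]), array([0.4789, 0.1342, 0.024 ])]
-0.09015155088565767 0.06770019420832533
-0.04624242677394021 0.0693089685495158
nose [array([0.5797, 0.2093, 0.0215]), array([0.5772, 0.1617, 0.0215])]
stop [array([0.5821, 0.2396, 0.031 ]), array([0.5775, 0.1153, 0.031 ]), array([0.6163, 0.2391, 0.031 ]), array([0.6086, 0.114 , 0.031 ])]
-0.03710201351914044
o from lip [0.5078 0.1844] cheeks mid [0.5058 0.1832] nose [0.5085 0.1885] stop [0.5039 0.1807]
0.02 [ 0.045  -0.0463  0.0199] [0.0453 0.0457 0.0199] 0.09201675196765448
0.022 [ 0.0445 -0.047   0.0219] [0.0448 0.0464 0.0219] 0.0933424009609692
0.025 [ 0.0438 -0.0479  0.0249] [0.0441 0.0474 0.0249] 0.09533087445094132
0.028 [ 0.043  -0.0489  0.0279] [0.0434 0.0484 0.0279] 0.09731934794091342
```

Scaled: -280 mm / 800 = -0.35, -12 mm / 800 = -0.015.

send_rows(
  rows="0 0 0 -0.015 -0.35 0 -0.8;0 0 0 -0.015 -0.35 0 -0.8;0 0 0 -0.015 -0.35 0 -0.8;0 0 0 -0.015 -0.35 0 -0.8;0 0 0 -0.015 -0.35 0 -0.8;0 0 0 -0.015 -0.35 0 -0.8;0 0 0 -0.015 -0.35 0 -0.8",
)

```text
time: 7.28
eef_pos: [0.4392, 0.3302, 0.2938]
tcp_rot: [1.0, -0.022, -0.0, 0.001]
contact_force: [-0.8, -0.1, -3.1]
opening: 0.265
finger_force: 61.4
```

```bash
python3 c.py w4.png frame nose; python3 -c "
import cv2;a=cv2.imread('pics/w4.png')[20:240,250:540];cv2.imwrite('pics/w4c.png',cv2.resize(a,None,fx=2.7,fy=2.7,interpolation=2))
a=cv2.imread('pics/w3.png')[20:220,100:240];cv2.imwrite('pics/w3c.png',cv2.resize(a,None,fx=2.9,fy=2.9,interpolation=2))"
```

```text
7.325 [0.4393 0.3299 0.2939] [[ 0.999  -0.0454 -0.0005]
 [-0.0454 -0.999  -0.0009]
 [-0.0005  0.0009 -1.    ]]
325.19226210127806 276.94071041826936 209.43878122470477
frame 0.68 [0.5123 0.1935 0.0099]
nose 0.88 [0.5914 0.183  0.0318]
```

View pics/w4c.png

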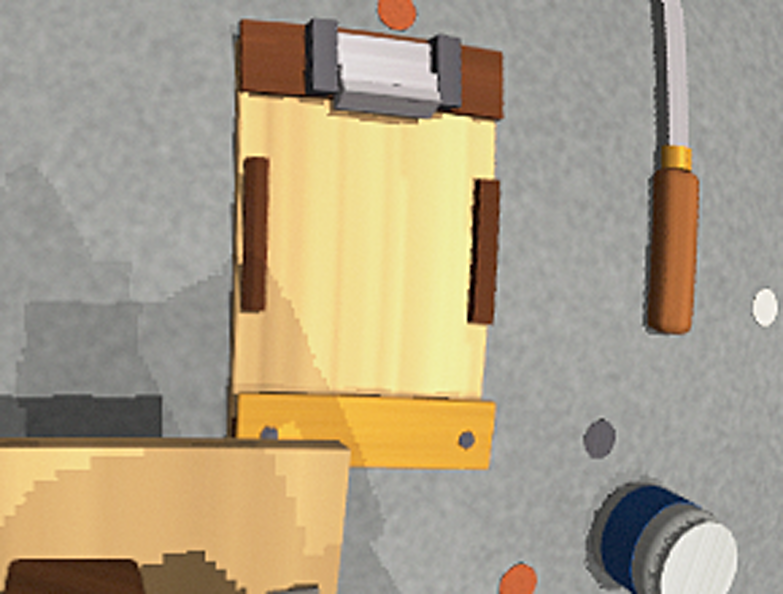

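View pics/w3c.png

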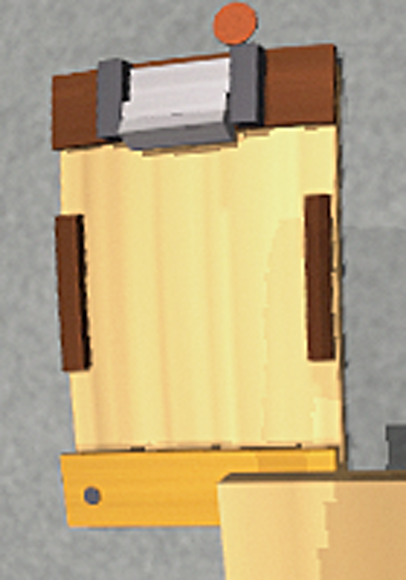

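View w4 (crop) shows the lip's inner edge at (239,394)-(495,403), the stop's near corners at (239,90) and (501,120), and its far corners at (241,20) and (503,52). In w3 the same points are at (61,453)-(337,450), (52,150), (336,124), (53,75) and (335,44).

```bash
cat > g.py <<'E'
from h import *
np.set_printoptions(precision=4,suppress=True)
def C(n): return dict(fx=325.192,fy=325.192,cx=276.94,cy=209.44,extrinsics=np.load(n+'.png.npy'))
r3=lambda U,V:ray(C('w3'),(U+.5)/2.9-.5+100,(V+.5)/2.9-.5+20,True)
r4=lambda U,V:ray(C('w4'),(U+.5)/2.7-.5+250,(V+.5)/2.7-.5+20,True)
D={'lipL':((61,453),(239,394),(-62,65)),'lipR':((337,450),(495,403),(-62,-65)),'holeL':((92,495),(269,433),None),
'snL':((52,150),(239,90),None),'snR':((336,124),(501,120),None),'sfL':((53,75),(241,20),None),'sfR':((335,44),(503,52),None),
'nL':((134,150),(331,108),None),'nR':((236,136),(435,119),None),
'cL1':((60,216),(246,157),None),'cL2':((65,370),(243,311),None),'cR1':((330,195),(500,181),None),'cR2':((335,358),(493,323),None)}
X={}
for k,(a,b,_) in D.items():
    o1,d1=r3(*a);o2,d2=r4(*b);A=np.c_[d1,-d2];t=np.linalg.lstsq(A,o2-o1,rcond=None)[0];x,y=o1+t[0]*d1,o2+t[1]*d2
    X[k]=(x+y)/2; print(k,X[k],'gap',np.linalg.norm(x-y))
ang=lambda l,r:(lambda v:np.arctan2(v[1],v[0])-np.pi/2)(X[l]-X[r])
print([ang(a,b) for a,b in (('lipL','lipR'),('snL','snR'),('sfL','sfR'),('nL','nR'),('cL1','cR1'),('cL2','cR2'))])
for a,b in (('sfL','lipL'),('sfR','lipR'),('cL1','cL2'),('cR1','cR2')): v=X[a]-X[b];print(a,b,np.arctan2(v[1],v[0]))
E
python3 g.py
```

```text
lipL [0.4475 0.2548 0.0258] gap 0.0013298604255169847
lipR [0.4404 0.1252 0.0252] gap 0.0002435820336689418
holeL [0.4283 0.2411 0.0275] gap 0.0005259848720304526
snL [0.5856 0.2492 0.0156] gap 0.00019671619089977073
snR [0.5786 0.1181 0.0147] gap 0.00040996485703936756
sfL [0.6196 0.2467 0.0165] gap 0.0011557179014924691
sfR [0.613  0.1165 0.0176] gap 8.056534085764459e-06
nL [0.5781 0.2073 0.0186] gap 0.00020935824006076295
nR [0.5757 0.1585 0.0253] gap 0.001812701821721768
cL1 [0.5545 0.2473 0.0153] gap 0.00019248567360440823
cL2 [0.4843 0.2511 0.0178] gap 0.0009310573944996684
cR1 [0.548  0.1215 0.0183] gap 0.0002518578724061545
cR2 [0.4786 0.1243 0.0173] gap 0.00023950571945340347
[np.float64(-0.055015786359793095), np.float64(-0.05286944582445763), np.float64(-0.05102111371657769), np.float64(-0.04871331911471488), np.float64(-0.05217997200375124), np.float64(-0.04458282621712395)]
sfL lipL -0.047117533094897225
sfR lipR -0.05004243688660039
cL1 cL2 -0.05353880923445608
cR1 cR2 -0.039704133157244886
```

Scaled: 172 mm / 800 = 0.215, 165 mm / 800 = 0.2063, 12 degrees / 180 = 0.0667.

send_rows(
  rows="0 0.0333 0.0017 0.075 0.0875 0.075 -0.8;0 0.0667 0.0017 0.1425 0.175 0.15 -0.8;0 0.0667 0.0017 0.1425 0.175 0.1875 -0.8;0 0.0667 0.0017 0.1425 0.175 0.2063 -0.8;0 0.0667 0.0017 0.1425 0.175 0.215 -0.8;0 0.0667 0.0017 0.1425 0.175 0.215 -0.8;0 0.0667 0.0017 0.1425 0.175 0.215 -0.8",
)

```text
time: 8.3
eef_pos: [0.5478, 0.1869, 0.1248]
tcp_rot: [0.994, -0.024, 0.107, 0.002]
contact_force: [-0.1, 0.2, -3.0]
opening: 0.266
finger_force: 61.4
```

```bash
cat > s.py <<'E'
from h import *
np.set_printoptions(precision=4,suppress=True)
F=np.array([.5065,.187,0]); Rf=R.from_euler('z',-.05).as_matrix()
s=ctrl.get_state(); M=R.from_quat(s['tcp_rot']).as_matrix(); p=np.array(s['eef_pos'])
def fr(c): return Rf.T@(p+M@np.array(c)-F)*1e3
def show():
    print('t',s['time'],'tcp frame',fr([0,0,0]),'tilt',np.degrees(np.arcsin(M[2,0])),'roll',np.degrees(np.arcsin(M[2,1])),'yaw',np.arctan2(M[1,0],M[0,0]))
    print('P',fr([-.1065,0,.036]),'far bottom',fr([.0435,0,.036]),'F frame',Rf.T@np.array(s['contact_force']),'tq',np.array(s['wrist_torque']),s['finger_force'],s['opening'])
def move(dx,dy,dz): print('tool for frame d',M.T@Rf@np.array([dx,dy,dz]))
if __name__=='__main__':
    import sys
    show()
    if len(sys.argv)>3: move(*map(float,sys.argv[1:4]))
E
python3 s.py 0 0 -1; python3 s.py -1 0 0 | tail -1
```

```text
t 8.3 tcp frame [ 41.2444   1.9618 124.7582] tilt 12.231351520078544 roll -0.09303344740943763 yaw -0.04887038026935147
P [-55.2111   1.9126  67.0124] far bottom [91.3838  2.0782 98.7913] F frame [-0.0657  0.1862 -2.9655] tq [-0.0271  0.1185 -0.0313] 61.38498902320862 0.2659210454511619
tool for frame d [-0.2119  0.0016  0.9773]
tool for frame d [-0.9773 -0.0015 -0.2119]
```

Scaled: 44 mm / 800 = 0.055, -9.5 mm / 800 = -0.0119.

send_rows(
  rows="0 0 0 -0.0038 0.0025 0.0175 -0.8;0 0 0 -0.0075 0.0025 0.035 -0.8;0 0 0 -0.01 0.0025 0.0475 -0.8;0 0 0 -0.0119 0.0025 0.055 -0.8;0 0 0 -0.0119 0.0025 0.055 -0.8;0 0 0 -0.0119 0.0025 0.055 -0.8",
)

```text
time: 9.05
eef_pos: [0.5468, 0.1843, 0.0776]
tcp_rot: [0.994, -0.024, 0.105, 0.002]
contact_force: [0.2, 0.4, -2.5]
opening: 0.268
finger_force: 61.4
```

```bash
python3 s.py; python3 c.py w5.png >/dev/null; python3 - <<'E'
from h import *
p=shot('top');q=shot('scene')
a=p['color'][170:290,90:220,::-1];b=q['color'][200:300,320:450,::-1];c=cv2.imread('pics/w5.png')
f=lambda x,s:cv2.resize(x,s,interpolation=2)
cv2.imwrite('pics/m5.png',np.hstack([f(c,(400,300)),np.vstack([f(a,(390,360)),f(b,(312,240)) if 0 else cv2.copyMakeBorder(f(b,(312,240)),0,0,0,78,0)])[:300 if 0 else 600]]) if 0 else np.vstack([np.hstack([f(a,(390,300)),f(b,(400,300))]),cv2.copyMakeBorder(f(c,(400,300)),0,0,0,390,0)]))
E
```

```text
t 9.05 tcp frame [40.3748 -0.7079 77.6483] tilt 12.045106996286915 roll -0.04190208169296105 yaw -0.04927756396401675
P [-56.2679  -0.7508  20.2163] far bottom [90.4296 -0.6448 51.5186] F frame [ 0.2185  0.4313 -2.5112] tq [0.0469 0.1398 0.0387] 61.38797879219055 0.26839972627488984
```

View pics/m5.png

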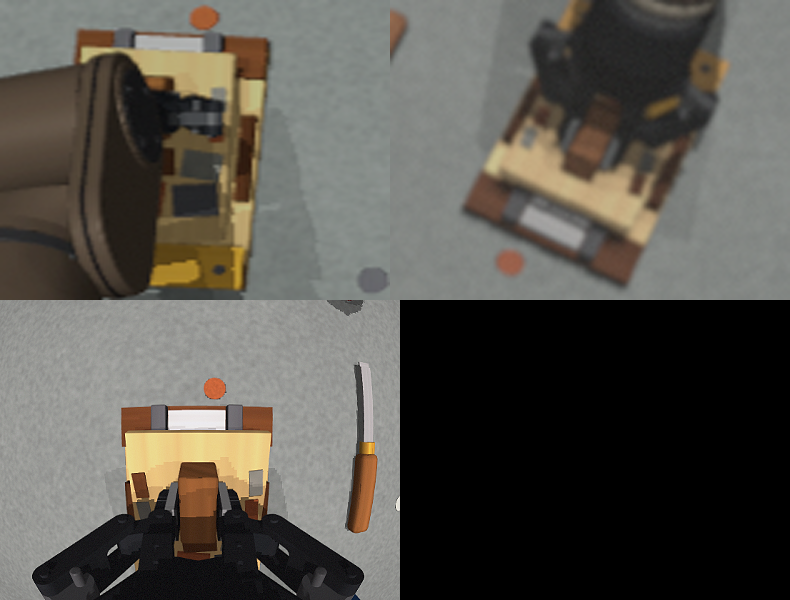

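The wrist view (lower left) shows the board's far edge centred at column 197.5 and the stop and catch centred at 196.5, so they are aligned within about 1 mm. Next I feel for the floor.

Scaled: 5.5 mm / 800 = 0.0069, 3 mm / 800 = 0.0038.

send_rows(
  rows="0 0 0 -0.0009 0 0.0038 -0.8;0 0 0 -0.0015 0 0.0069 -0.8;0 0 0 -0.0015 0 0.0069 -0.8;0 0 0 -0.0015 0 0.0069 -0.8",
)

```text
time: 9.7
eef_pos: [0.5464, 0.1842, 0.0716]
tcp_rot: [0.994, -0.024, 0.104, 0.002]
contact_force: [0.0, 0.8, -3.1]
opening: 0.27
finger_force: 61.4
```

```bash
python3 s.py
```

```text
t 9.7 tcp frame [39.9479 -0.807  71.5915] tilt 11.996840350240173 roll -0.03002247121498491 yaw -0.049234990418117734
P [-56.7432  -0.8617  14.241 ] far bottom [89.9807 -0.7494 45.4196] F frame [-0.0161  0.8159 -3.0812] tq [-0.0076  0.0948  0.023 ] 61.387821435928345 0.270077049483107
```

Scaled: 2 mm / 800 = 0.0025, 1 mm / 800 = 0.0013.

send_rows(
  rows="0 0 0 -0.0004 0 0.0013 -0.8;0 0 0 -0.0005 0 0.0025 -0.8;0 0 0 -0.0005 0 0.0025 -0.8;0 0 0 -0.0005 0 0.0025 -0.8",
)

```text
time: 10.2
eef_pos: [0.5465, 0.1843, 0.0698]
tcp_rot: [0.994, -0.024, 0.105, 0.002]
contact_force: [-0.2, -0.0, -1.7]
opening: 0.266
finger_force: 61.6
```

Scaled: 1 mm / 800 = 0.0013, -0.2 mm / 800 = -0.0003.

send_rows(
  rows="0 0 0 -0.0003 0 0.0013 -0.8;0 0 0 -0.0003 0 0.0013 -0.8;0 0 0 -0.0003 0 0.0013 -0.8",
)

```text
time: 10.58
eef_pos: [0.5468, 0.1843, 0.0691]
tcp_rot: [0.994, -0.024, 0.105, 0.002]
contact_force: [-1.2, -0.5, 2.7]
opening: 0.265
finger_force: 62.0
```

```bash
python3 s.py
```

```text
t 10.575 tcp frame [40.3933 -0.7177 69.1447] tilt 12.046797784327422 roll -0.03722182219957011 yaw -0.049190251446185516
P [-56.2477  -0.772   11.7099] far bottom [90.4489 -0.6532 43.0164] F frame [-1.1895 -0.5239  2.6581] tq [-0.0806  0.4821 -0.0459] 62.04679727554321 0.2654276832702067
```

send_rows(
  rows="0 0 0 -0.0025 0 -0.0011 -0.8;0 0 0 -0.0063 0 -0.0019 -0.8;0 0 0 -0.01 0 -0.0026 -0.8;0 0 0 -0.0138 0 -0.0035 -0.8;0 0 0 -0.0156 0 -0.0039 -0.8;0 0 0 -0.0156 0 -0.0039 -0.8",
)

```text
time: 11.32
eef_pos: [0.5337, 0.1849, 0.0693]
tcp_rot: [0.994, -0.024, 0.105, 0.002]
contact_force: [2.9, 0.1, 2.2]
opening: 0.27
finger_force: 61.9
```

```bash
python3 s.py
```

```text
t 11.325 tcp frame [27.2661 -0.7307 69.2999] tilt 12.033289263036052 roll -0.04238736464604758 yaw -0.049272102717072205
P [-69.3885  -0.7738  11.8878] far bottom [77.3155 -0.667  43.1598] F frame [2.899  0.264  2.2279] tq [-0.025  -0.0808  0.0095] 61.923197507858276 0.2704047060770418
```

Scaled: -3.5 mm / 800 = -0.0044, -2.5 mm / 800 = -0.0031.

send_rows(
  rows="0 0 0 -0.0013 0 -0.0006 -0.8;0 0 0 -0.0031 0 -0.001 -0.8;0 0 0 -0.0044 0 -0.0013 -0.8;0 0 0 -0.0044 0 -0.0013 -0.8",
)

```text
time: 11.82
eef_pos: [0.5298, 0.185, 0.0693]
tcp_rot: [0.994, -0.024, 0.104, 0.002]
contact_force: [3.1, 0.8, 2.1]
opening: 0.266
finger_force: 61.9
```

```bash
python3 s.py
```

```text
t 11.825 tcp frame [23.3831 -0.801  69.2662] tilt 11.991713429427405 roll -0.031413578513272644 yaw -0.04927204530231424
P [-73.3131  -0.8512  11.9243] far bottom [73.4135 -0.7444 43.0898] F frame [3.089  0.9404 2.1065] tq [-0.1017 -0.1585 -0.0157] 61.92270755767822 0.2659387283544847
```

Scaled: -1 mm / 800 = -0.0013, -0.5 mm / 800 = -0.0006.

send_rows(
  rows="0 0 0 -0.0006 0 -0.0003 -0.8;0 0 0 -0.0013 0 -0.0005 -0.8;0 0 0 -0.0013 0 -0.0005 -0.8",
)

```text
time: 12.2
eef_pos: [0.5291, 0.1851, 0.0696]
tcp_rot: [0.994, -0.024, 0.105, 0.002]
contact_force: [4.7, 0.2, 0.8]
opening: 0.268
finger_force: 61.9
```

Scaled: -1 mm / 800 = -0.0013, -0.5 mm / 800 = -0.0006.

send_rows(
  rows="0 0 0 -0.0006 0 -0.0001 -0.8;0 0 0 -0.0013 0 -0.0003 -0.8;0 0 0 -0.0013 0 -0.0003 -0.8",
)

```text
time: 12.58
eef_pos: [0.5289, 0.1851, 0.07]
tcp_rot: [0.994, -0.024, 0.106, 0.002]
contact_force: [4.8, -0.5, 1.0]
opening: 0.263
finger_force: 61.8
```

```bash
python3 s.py
```

```text
t 12.575 tcp frame [22.42   -0.7681 70.0133] tilt 12.164908394717855 roll -0.047050843133557396 yaw -0.048988945206855816
P [-74.1024  -0.8354  12.3794] far bottom [72.5293 -0.6872 43.9883] F frame [ 4.8614 -0.2979  1.0286] tq [-0.2091 -0.7585 -0.0105] 61.81103467941284 0.2630616923196119
```

Scaled: 6 mm / 800 = 0.0075, 4 mm / 800 = 0.005, -3 degrees / 180 = -0.0167.

send_rows(
  rows="0 -0.0056 0 0.0006 0 0.0025 -0.8;0 -0.0111 0 0.0013 0 0.005 -0.8;0 -0.0167 0 0.0018 0 0.0075 -0.8;0 -0.0167 0 0.0018 0 0.0075 -0.8",
)

```text
time: 13.08
eef_pos: [0.5315, 0.185, 0.0644]
tcp_rot: [0.997, -0.024, 0.079, 0.002]
contact_force: [5.5, -0.6, 2.3]
opening: 0.268
finger_force: 61.9
```

```bash
python3 s.py
```

```text
t 13.075 tcp frame [25.107  -0.7558 64.3968] tilt 9.118596317456893 roll -0.04574782729176706 yaw -0.0491551449836196
P [-74.3419  -0.8107  11.9738] far bottom [73.7624 -0.6856 35.7456] F frame [ 5.5664 -0.3482  2.3499] tq [-0.1353 -0.5526  0.0269] 61.93151593208313 0.2676304073597142
```

Scaled: -1.5 mm / 800 = -0.0019, -0.7 mm / 800 = -0.0009.

send_rows(
  rows="0 0 0 -0.0009 0 -0.0001 -0.8;0 0 0 -0.0019 0 -0.0004 -0.8;0 0 0 -0.0019 0 -0.0004 -0.8",
)

```text
time: 13.45
eef_pos: [0.5311, 0.185, 0.0652]
tcp_rot: [0.996, -0.024, 0.081, 0.001]
contact_force: [6.0, -0.1, 0.3]
opening: 0.265
finger_force: 61.8
```

```bash
python3 s.py
```

```text
t 13.45 tcp frame [24.7087 -0.7216 65.1879] tilt 9.35016793333882 roll -0.06360671013869107 yaw -0.04883072628469922
P [-74.5275  -0.7971  12.3634] far bottom [73.4795 -0.624  36.7335] F frame [6.036  0.1604 0.3104] tq [-0.1976 -1.0741  0.0029] 61.766324043273926 0.2654015684263
```

Scaled: 8.7 mm / 800 = 0.0109, 2.3 mm / 800 = 0.0029, -4.3 degrees / 180 = -0.0239.

send_rows(
  rows="0 -0.0061 0 0.001 0 0.0028 -0.8;0 -0.0122 0 0.0018 0 0.0055 -0.8;0 -0.0178 0 0.0024 0 0.0081 -0.8;0 -0.0239 0 0.0029 0 0.0109 -0.8;0 -0.0239 0 0.0029 0 0.0109 -0.8",
)

```text
time: 14.08
eef_pos: [0.5345, 0.1849, 0.0569]
tcp_rot: [0.999, -0.024, 0.043, 0.001]
contact_force: [6.5, -0.4, 4.4]
opening: 0.266
finger_force: 62.3
```

```bash
python3 s.py
```

```text
t 14.075 tcp frame [28.0285 -0.6568 56.8948] tilt 4.932809532785793 roll -0.05754552602940899 yaw -0.04893782125189884
P [-74.9815  -0.7299  11.8705] far bottom [74.4629 -0.5712 24.7686] F frame [ 6.4858 -0.1105  4.3641] tq [-0.1804 -0.7634  0.091 ] 62.29026675224304 0.26591650037350845
```

Scaled: 8.5 mm / 800 = 0.0106, 7.2 mm / 800 = 0.009, -4.6 degrees / 180 = -0.0256.

send_rows(
  rows="0 -0.0072 0 0.001 0 0.003 -0.8;0 -0.0144 0 0.0019 0 0.006 -0.8;0 -0.0217 0 0.0028 0 0.009 -0.8;0 -0.0256 0 0.0033 0 0.0106 -0.8;0 -0.0256 0 0.0033 0 0.0106 -0.8",
)

```text
time: 14.7
eef_pos: [0.5372, 0.1848, 0.0486]
tcp_rot: [1.0, -0.024, 0.002, -0.0]
contact_force: [3.8, -1.4, 5.6]
opening: 0.269
finger_force: 62.6
```

```bash
python3 s.py
```

```text
t 14.7 tcp frame [30.723  -0.6249 48.6295] tilt 0.23145104689130852 roll -0.0402494767694596 yaw -0.048754168822526145
P [-75.6306  -0.7321  12.1996] far bottom [74.368  -0.5453 12.8055] F frame [ 3.891  -1.1757  5.5511] tq [-0.2854 -0.5966  0.0743] 62.63185143470764 0.2690823266992723
```

Scaled: 1.2 mm / 800 = 0.0015, 0.6 mm / 800 = 0.0008, -0.5 degrees / 180 = -0.0028.

send_rows(
  rows="0 -0.0017 0 0 0 0.0008 -0.8;0 -0.0028 0 0 0 0.0015 -0.8;0 -0.0028 0 0 0 0.0015 -0.8",
)

```text
time: 15.08
eef_pos: [0.5373, 0.1848, 0.0486]
tcp_rot: [1.0, -0.024, -0.002, -0.0]
contact_force: [0.5, -0.4, 11.2]
opening: 0.265
finger_force: 63.5
```

```bash
python3 s.py; python3 c.py w6.png nose; python3 -c "
import cv2;a=cv2.imread('pics/w6.png')[230:420,130:430];cv2.imwrite('pics/w6c.png',cv2.resize(a,None,fx=2.6,fy=2.6,interpolation=2))"
```

```text
t 15.075 tcp frame [30.8341 -0.6254 48.6164] tilt -0.24650106517739562 roll -0.02362220992934161 yaw -0.04846894672952323
P [-75.8197  -0.7738  13.0749] far bottom [74.1788 -0.5442 12.4296] F frame [ 0.5293 -0.3646 11.2458] tq [-0.4001 -0.4061  0.0084] 63.47125053405762 0.2645046045748491
15.125 [0.5373 0.1849 0.0486] [[ 0.9988 -0.0484 -0.0041]
 [-0.0484 -0.9988  0.0007]
 [-0.0042 -0.0005 -1.    ]]
325.19226210127806 276.94071041826936 209.43878122470477
nose 0.7 [0.5948 0.1836 0.0322]
```

View pics/w6c.png

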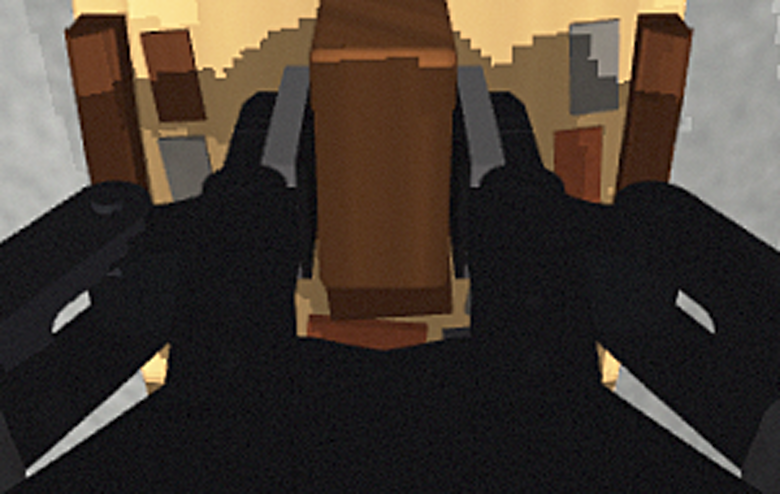

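The board lies between the cheeks. The catch is above this crop, so I crop again.

```bash
python3 -c "
import cv2;a=cv2.imread('pics/w6.png')[150:260,180:380];cv2.imwrite('pics/w6d.png',cv2.resize(a,None,fx=4,fy=4,interpolation=2))"
```

```text
(no output)
```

View pics/w6d.png

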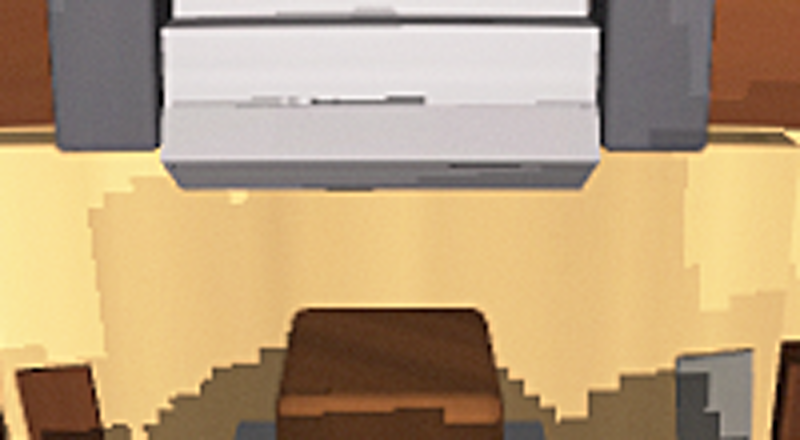

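The catch nose (rows 105-188) lies out over the board's far edge, past the stop at row 140, so the board is locked. Next I press it in at about 12 N and hold.

Scaled: 0.2 mm / 800 = 0.0003.

send_rows(
  rows="0 0 0 0 0 0.0003 -0.8;0 0 0 0 0 0.0003 -0.8;0 0 0 0 0 0.0003 -0.8;0 0 0 0 0 0.0003 -0.8",
)

```text
time: 15.68
eef_pos: [0.5373, 0.1848, 0.0486]
tcp_rot: [1.0, -0.024, -0.002, -0.0]
contact_force: [-0.6, -1.5, 12.5]
opening: 0.263
finger_force: 63.6
```

```bash
python3 s.py; python3 - <<'E'
from s import *
P=dict(fx=325.192,fy=325.192,cx=276.94,cy=209.44,extrinsics=np.load('w6.png.npy'))
for z in (.0205,.0215): print('nose frame',Rf.T@(onz(P,275,197,z,True)-F)*1e3)
E
```

```text
t 15.675 tcp frame [30.8484 -0.6353 48.6032] tilt -0.24104951789220583 roll -0.020963050865145393 yaw -0.048436795645194944
P [-75.802   -0.7888  13.0516] far bottom [74.1965 -0.5544 12.4206] F frame [-0.4898 -1.523  12.5341] tq [-0.383  -0.3075  0.0198] 63.57117533683777 0.26271795070828263
nose frame [68.4853  0.4759 20.5   ]
nose frame [68.7674  0.4696 21.5   ]
```

send_rows(
  rows="0 0 0 0 0 0 -0.8;0 0 0 0 0 0 -0.8;0 0 0 0 0 0 -0.8;0 0 0 0 0 0 -0.8;0 0 0 0 0 0 -0.8;0 0 0 0 0 0 -0.8;0 0 0 0 0 0 -0.8;0 0 0 0 0 0 -0.8",
)

```text
time: 16.68
eef_pos: [0.5373, 0.1849, 0.0486]
tcp_rot: [1.0, -0.024, -0.002, -0.0]
contact_force: [-0.7, -1.3, 12.8]
opening: 0.265
finger_force: 63.6
```

Scaled: -2 mm / 800 = -0.0025, -1 mm / 800 = -0.0013, 0.3 degrees / 180 = 0.0017.

send_rows(
  rows="0 0.0011 0 0 0 -0.0013 -0.8;0 0.0017 0 0 0 -0.0025 -0.8;0 0.0017 0 0 0 -0.0025 -0.8",
)

```text
time: 17.05
eef_pos: [0.5372, 0.1848, 0.0486]
tcp_rot: [1.0, -0.024, 0.001, -0.0]
contact_force: [6.2, -0.1, 1.6]
opening: 0.269
finger_force: 62.2
```

send_rows(
  rows="0 0 0 0 0 0 -0.1;0 0 0 0 0 0 -0.1;0 0 0 0 0 0 -0.1;0 0 0 0 0 -0.0038 -0.1;0 0 0 0 0 -0.025 -0.1;0 0 0 0 0 -0.075 -0.1;0 0 0 0 0 -0.1375 -0.1;0 0 0 0 0 -0.1875 -0.1",
)

```text
time: 18.05
eef_pos: [0.5367, 0.1848, 0.2018]
tcp_rot: [1.0, -0.025, 0.001, -0.001]
contact_force: [0.1, 0.6, -0.3]
opening: 0.45
finger_force: 0.0
```

```bash
python3 s.py; python3 c.py w7.png nose; python3 -c "
import cv2;a=cv2.imread('pics/w7.png')[80:330,150:410];cv2.imwrite('pics/w7c.png',cv2.resize(a,None,fx=2.3,fy=2.3,interpolation=2))"
```

```text
t 18.05 tcp frame [ 30.2401  -0.7047 201.8465] tilt 0.0887840024923728 roll -0.0751659167688399 yaw -0.04911274723461816
P [-76.204   -0.7519 165.6815] far bottom [ 73.7958  -0.6188 165.9139] F frame [ 0.0306  0.5979 -0.3043] tq [-0.0044 -0.0537 -0.0214] 0.0 0.45006470703455176
18.1 [0.5396 0.1854 0.2083] [[ 0.9987 -0.0489  0.0115]
 [-0.0489 -0.9988  0.0028]
 [ 0.0114 -0.0033 -0.9999]]
325.19226210127806 276.94071041826936 209.43878122470477
nose 0.61 [0.5928 0.1794 0.0305]
```

View pics/w7c.png

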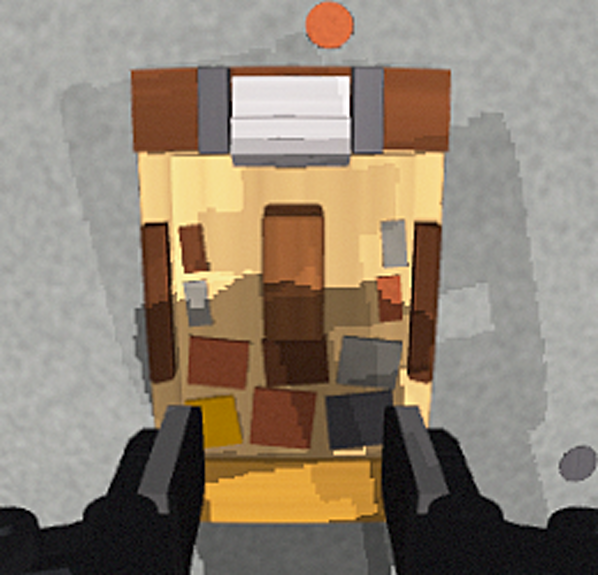

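The board lies flat and square in the frame. Its bare edge is under the brass lip (row 460), the catch nose is over the far edge (row 160), and the gripper is clear.

```bash
python3 -c "
from plant import ctrl
print(ctrl.sign_off())"
```

```text
the job is handed in; nothing more can be done
None
```

The board is hooked under the brass lip, locked by the catch, pressed at about 12.5 N for over a second and released; I handed the job in at about 18 s, with no measured contact force above about 13 N and the pot, tin and chisel not touched.

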